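# Kit the gearbox tray

### The arm

A 6-joint arm with a two-finger parallel gripper is mounted at the origin on the work surface. World frame = base frame: x ahead of the robot, y to its left, z up, the work surface at z = 0. Lengths are in mm, angles in rad, forces in N, time in s.
With the tool pointing down it reaches from about 425 to 925 mm from the base axis. Payload 12.5 kg.
Tool frame: the origin (TCP) lies where the fingers leave the gripper's body, on its centre line; the fingertips stand 73 mm ahead of it and the grasp point (between the pads) lies 54 mm ahead of it; z points along the fingers, y is the direction in which the jaws open and shut (so a half turn about z gives the same grasp; the last joint's range is limited). The gripper opens to 85 mm and grips with 20 to 120 N. Pads are 22 mm wide; open, the fingers measure 114 mm over their backs; the gripper's body (76 mm by 85 mm) begins 54 mm behind the grasp point. The pads swing forward as they close: fully open they stand 13 mm farther back than shut.
Start: joints at [-1.338, 0.491, 1.559, -0, 1.092, -0.106], TCP at [207.744, -589.474, 303.927] pointing down, gripper open.
Joint ranges: [-3.1, 3.1], [-0.84, 2.19], [0.05, 2.79], [-1.13, 4.28], [0.06, 2.93], [-2.69, 2.69]. Speed limits (rad/s): [2.22, 2.22, 2.79, 3.14, 3.14, 3.14].

### API

Orientations are given as a unit quaternion [w, x, y, z].
In Python, from station import ctrl gives the robot as it stands.
- The arm moves only by the tool servo_tool, never from a script. Its argument "increments" is a list of rows, each a list of 7 numbers: the shift along the tool's x, y, z each as a share of 100 mm, from -1 to 1, then the turn, a rotation vector about the tool's x, y, z each as a share of 90 degrees, from -1 to 1, then the gripper's target within -1 to 1 (shut at 1, half-way at 0, fully open at -1). A call has exactly 5 rows; each row is the pose to reach, as a shift and turn from the pose commanded when the call began, along the tool's axes at that moment; what a row does not reach only later rows make up. A row lasts 1/8 s, in which the tool goes at most 62.5 mm and 10.7 degrees, less where a joint would pass 70% of its speed; a pose out of reach is approached as far as the arm can. A call with a number of a shift or a turn outside -1 to 1 is refused whole. A call with a gripper value outside its range is refused whole. The fingers move at their own pace and stop on an object; "newtons" is the grip in N (left out, the last holds). Time passes only in rows, so rows that repeat a pose let the fingers close, or fill a call up. It gives the time, the measured TCP pose, the force and the opening at its end, in the units of the state.
- ctrl.get_obs(): the state, without advancing time (a new reading comes with each control period).
- ctrl.get_image(name): name is "scene" or "top" or "wrist"; returns the picture (384x512x3 uint8, red, green, blue); there is no depth.
- ctrl.get_calibration(name): a dict with "intrinsics" (3x3 intrinsics, pixels), "R" (3x3) and "t" (3): a world point X has camera coordinates R X + t; the wrist camera has in their place "T_tool_cam" (4x4, takes a point from camera to tool coordinates, whose origin is the TCP and whose axes are the flange's). Camera axes: x right, y down, z forward; pixel columns grow to the right and rows downward; lengths in mm; the calibration is good to about 2 mm. A picture is of the moment at which its call begins: read the wrist's pose just before it. get_calibration takes no time and is no camera call.
- ctrl.job_done(): hands the job in, once; it reports no verdict.
The state is a dict: "t": time; "q": joint angles; "qvel": joint speeds; "tau": joint torques, N m; "tool_pos": TCP position; "tool_rot": TCP orientation; "ft_force": force on the tool from outside, world axes, zero at the start; "ft_torque": the same for the moment, N m; "grip_width": finger opening in mm.
Only numpy, scipy, OpenCV 4.12 (cv2) and the standard library are available. Lean on these libraries where they do the work, as an engineer would, in place of code of your own. Each camera call takes 0.05 s, during which the arm holds its last target. There are 200 camera calls.

### The job

Fill the blue kit tray with the four parts of the gearbox kit, each lying flat and fully down in its own nest: the larger bearing ring over the post, the gear in the round nest, the square flange in the square nest and the longer link bar in the long trough. The smaller bearing ring and the shorter link bar are not part of this kit: leave them where they lie on the bench.

Things in the scene. Friction and masses are not known exactly. Their poses are not given: they have to be found in the camera images.
- bearing_large: The larger of two plain steel bearing rings: outside diameter 58 mm, bore about 34 mm, 18 mm high, lying flat on the bench. Loose. Origin: centre of its underside, z up.
- bearing_small: Look-alike, does not belong to the kit: the smaller steel bearing ring, outside diameter 42 mm, bore 16 mm, 14 mm high, lying flat. Loose. Origin: centre of its underside.
- link_long: The longer of two steel link bars, lying flat: 90 mm long over all along its x, a bar 14 mm wide (y) between round eyes of 26 mm diameter at its ends, 16 mm high. Loose. Origin: middle of its underside.
- link_short: Look-alike, does not belong to the kit: the shorter steel link bar, 62 mm long over all along its x, bar 14 mm wide, eyes 26 mm, 16 mm high. Loose. Origin: middle of its underside.
- gear: Steel toothed gear lying flat, 50 mm outside diameter and 14 mm high, with a round hub of 26 mm diameter standing on it up to 28 mm above the underside (grip the hub). Loose. Origin: centre of its underside, z up.
- flange: Square steel flange, 48 x 48 mm (sides along its x and y) and 10 mm high, four dark bolt holes, with a round boss of 24 mm diameter standing on it up to 28 mm above the underside (grip the boss). Loose. Origin: centre of its underside, z up.
- nest_post: Fixed pale plate 122 (x) x 84 (y) x 5 mm, one of four set 2 x 2 in the blue tray, centres 125 mm apart in x, 87 in y; which is where varies. Origin: centre of underside, 6 mm above the bench; the part rests on its top face, 5 mm above the origin. Centre: a blue round post of 18 mm diameter, 16 mm high over the face: the large bearing goes over it.
- nest_round: Fixed pale plate 122 (x) x 84 (y) x 5 mm, one of four set 2 x 2 in the blue tray, centres 125 mm apart in x, 87 in y; which is where varies. Origin: centre of underside, 6 mm above the bench; the part rests on its top face, 5 mm above the origin. Centre: a blue round raised lip, 68 mm inside diameter, 4 mm thick, 8 mm high over the face: the gear goes inside it.
- nest_square: Fixed pale plate 122 (x) x 84 (y) x 5 mm, one of four set 2 x 2 in the blue tray, centres 125 mm apart in x, 87 in y; which is where varies. Origin: centre of underside, 6 mm above the bench; the part rests on its top face, 5 mm above the origin. Centre: a blue square raised lip, 66 x 66 mm inside (sides along x and y), 4 mm thick, 8 mm high over the face: the flange goes inside it.
- nest_trough: Fixed pale plate 122 (x) x 84 (y) x 5 mm, one of four set 2 x 2 in the blue tray, centres 125 mm apart in x, 87 in y; which is where varies. Origin: centre of underside, 6 mm above the bench; the part rests on its top face, 5 mm above the origin. Centre: a blue long raised lip, 108 mm (x) x 44 mm (y) inside, 4 mm thick, 8 mm high over the face: the long link goes in lengthwise.
There are look-alikes about, which are no part of the job. What is shaped like the bearing_large but purple or turquoise is not meant.

How it is judged:
By the outcome, as a careful person would: the job done as asked, in the order asked, and still so for the second after the job is handed in, with the robot touching nothing.
It also fails if it takes over 109 s, if anything falls off the work surface, if the arm or the gripper's body presses on something with over 40 N, if the wrist force passes 120 N, or if a joint passes its speed limit or range.

## Working session

There is one attempt and no reset: what is moved stays moved. The work goes in short steps, Python scripts to look and compute and a tool call to move; the robot and the scene stay as the last step left them, time stands still between calls to the robot, and variables do not carry over. Pictures are saved under pics/ and viewed, about 12 in all and at most 16, crops included, and the job is handed in when it is done.

Besides the shell and the picture viewer there is one more tool, called in YAML: its name, and indented under it one key for each argument. servo_tool: Moves the arm, as the interface text tells. Its arguments: {"type":"object","properties":{"increments":{"type":"array","items":{"type":"array","items":{"type":"number","minimum":-1,"maximum":1}}},"newtons":{"type":"number"}},"required":["increments"]}

```bash
mkdir -p pics; ls
python3 - <<'E'
from station import ctrl
import cv2
for n in("top","scene"):
    im=ctrl.get_image(n); cv2.imwrite(f"pics/{n}0.png",im[:,:,::-1])
    c=ctrl.get_calibration(n); print(n,{k:c[k] for k in c})
print(ctrl.get_calibration("wrist"))
print(ctrl.get_obs())
E
```

```text
pics
top {'intrinsics': array([[400.80359328,   0.        , 265.90960949],
       [  0.        , 400.80359328, 198.3100255 ],
       [  0.        ,   0.        ,   1.        ]]), 'R': array([[-0.02565819, -0.99896049, -0.03767761],
       [-0.98300173,  0.03206652, -0.18077428],
       [ 0.18179455,  0.03239882, -0.98280265]]), 't': array([  3.50378247, 575.73511587, 802.71733351])}
scene {'intrinsics': array([[383.55732878,   0.        , 260.93375734],
       [  0.        , 383.55732878, 185.73856815],
       [  0.        ,   0.        ,   1.        ]]), 'R': array([[-0.38188414,  0.92419845, -0.00466242],
       [ 0.7366151 ,  0.30131908, -0.60547916],
       [-0.55817802, -0.23465729, -0.7958475 ]]), 't': array([ 241.55329101, -376.60826601, 1157.21357844])}
{'intrinsics': array([[279.20742859,   0.        , 253.30718024],
       [  0.        , 279.20742859, 191.33191475],
       [  0.        ,   0.        ,   1.        ]]), 'T_tool_cam': array([[-2.72690852e-04, -9.57733217e-01, -2.87657801e-01,
         7.24112309e+01],
       [ 9.99999389e-01,  4.69708997e-05, -1.10435481e-03,

[... 191 characters left out ...]
00]])}
{'t': 0.1, 'q': array([-1.33758482e+00,  4.91508571e-01,  1.55941367e+00,  8.67110140e-06,
        1.09171141e+00, -1.05614653e-01]), 'qvel': array([ 4.21294479e-04,  2.88303045e-04, -1.63820461e-03,  1.91999025e-04,
       -6.48143310e-06, -7.03519622e-04]), 'tau': array([ 2.37187953e-03, -6.19447231e+01, -2.62024909e+01, -1.16477077e-04,
        2.93480705e-03,  2.93154429e-06]), 'tool_pos': array([ 207.7197726 , -589.32625165,  303.3717018 ]), 'tool_rot': array([-5.19686670e-04,  9.85684097e-01,  1.68601868e-01, -2.93460075e-05]), 'ft_force': array([ 0.169588  , -0.31050678,  0.29708422]), 'ft_torque': array([-0.01909208, -0.02160815,  0.06674213]), 'grip_width': 85.55920368501748}
```

View pics/top0.png

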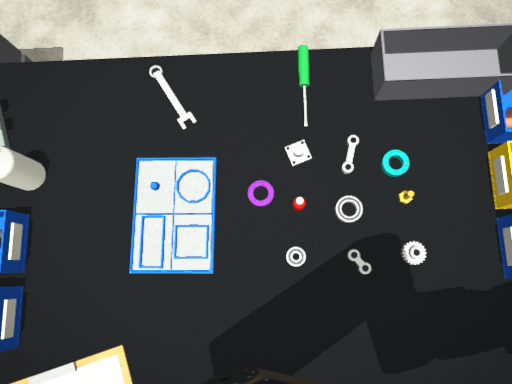

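View pics/scene0.png

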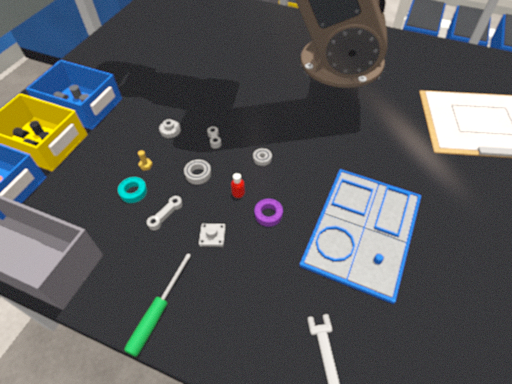

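```bash
cat > h.py <<'E'
import numpy as np, cv2
from station import ctrl
from scipy.spatial.transform import Rotation as Ro
def cam(n,obs=None):
    c=ctrl.get_calibration(n); K=c["intrinsics"]
    if n!="wrist": return K,c["R"].T,-c["R"].T@c["t"]
    q=obs["tool_rot"]; R=Ro.from_quat([q[1],q[2],q[3],q[0]]).as_matrix(); T=c["T_tool_cam"]
    return K,R@T[:3,:3],R@T[:3,3]+obs["tool_pos"]
def ray(C,u,v,z):
    K,R,o=C; d=R@np.linalg.inv(K)@[u,v,1.]; return o+d*(z-o[2])/d[2]
def blobs(im,lo,hi,amin=60,amax=1e9):
    m=cv2.inRange(cv2.cvtColor(im,cv2.COLOR_RGB2HSV),lo,hi)
    cs,_=cv2.findContours(m,cv2.RETR_EXTERNAL,cv2.CHAIN_APPROX_NONE)
    return [c for c in cs if amin<cv2.contourArea(c)<amax]
def pose():
    o=ctrl.get_obs(); q=o["tool_rot"]; R=Ro.from_quat([q[1],q[2],q[3],q[0]]).as_matrix()
    return o,np.arctan2(R[1,0],R[0,0])
E
python3 - <<'E'
from h import *
for n in("top","scene"):
    im=ctrl.get_image(n);C=cam(n); print(n)
    for c in blobs(im,(0,0,90),(180,70,255),60,2500):
        p=np.array([ray(C,*q,8)[:2] for q in c[:,0]],np.float32)
        (x,y),(w,h),a=cv2.minAreaRect(p); r=cv2.minAreaRect(c)
        if abs(y)<900: print(np.round(r[0]),"world",np.round([x,y,w,h,a],1))
im=ctrl.get_image("top");C=cam("top")
for c in blobs(im,(95,120,60),(125,255,255),40):
    p=np.array([ray(C,*q,8)[:2] for q in c[:,0]],np.float32);print("blue",cv2.boundingRect(c),np.round(cv2.minAreaRect(p)[0]),np.round(cv2.minAreaRect(p)[1]),cv2.minAreaRect(p)[2])
u,v=155,186;print(ray(C,u,v,20))
E
```

```text
top
[ 76. 368.] world [230.3 399.1 207.   57.8  89.1]
[  8. 319.] world [335.4 557.3  28.4  84.2  90. ]
[359. 261.] world [ 438.5 -209.8   61.3   26.7   37.6]
[296. 256.] world [453.8 -73.1  41.5  43.3  88. ]
[414. 252.] world [ 455.5 -328.9   51.8   51.5   88.5]
[191. 242.] world [492.  157.   65.5  64.2  88.3]
[507. 246.] world [ 464.5 -527.8   16.9   84.8   82.4]
[ 15. 241.] world [5.059e+02 5.574e+02 8.410e+01 2.830e+01 1.000e-01]
[152. 241.] world [494.9 245.1  42.3 104.5  88.3]
[191. 242.] world [491.4 155.9  84.8 119.6  88.3]
[154. 242.] world [493.7 240.5  90.4 120.1  88.2]
[348. 208.] world [ 555.  -194.5   59.6   61.    86.8]
[501. 175.] world [ 620.9 -535.    23.6   88.6   90. ]
[298. 152.] world [688.5 -87.8  51.3  50.4  20.4]
[350. 154.] world [ 681.  -206.6   28.    95.3   76.1]
[ 22. 156.] world [689.8 585.7 189.5  94.5  45.2]
[492. 108.] world [ 777.8 -534.8   25.4   92.2   89.6]
[305. 106.] world [ 801.9 -108.3    7.7  102.    89.6]
[171.  95.] world [840.7 210.5 182.3  39.7  32.4]
scene
[325. 349.] world [812.2 191.5 113.9  41.8  29.8]
[175. 276.] world [ 794.2 -109
[... 540 characters left out ...]
5  52.   46. ]
[102. 100.] world [ 425.  -551.7   45.1  112.8   89.4]
[352.  80.] world [ 86.5  57.5  45.2 103.3  22.1]
[315.  69.] world [ 80.7 -54.3  96.7  48.7  63.5]
[13. 71.] world [ 395.7 -846.7  307.3  140.3   44.9]
[398.  16.] world [-316.4   95.6  233.    88.8    0.4]
[89. 15.] world [  79.3 -862.5  252.6   57.1   48.5]
blue (0, 286, 24, 67) [339. 550.] [140.  52.] 5.548348903656006
blue (496, 214, 16, 65) [ 465. -520.] [ 32. 139.] 82.35079193115234
blue (0, 209, 30, 64) [507. 559.] [149.  68.] 4.772796154022217
blue (129, 156, 88, 118) [557. 197.] [189. 266.] 88.3523941040039
blue (480, 80, 32, 64) [ 769. -542.] [ 70. 156.] 82.35082244873047
[617.96168787 237.04032229  20.        ]
```

servo_tool:
  increments:
    - [0.2, -0.11, 0, 0, 0, -0.11, -1]
    - [0.4, -0.22, 0, 0, 0, -0.22, -1]
    - [0.6, -0.34, 0, 0, 0, -0.33, -1]
    - [0.8, -0.45, 0, 0, 0, -0.44, -1]
    - [1.0, -0.56, 0, 0, 0, -0.55, -1]

```text
t: 0.88
tool_pos: [283.9, -502.8, 303.9]
tool_rot: [-0.0, 0.823, 0.568, -0.0]
ft_force: [-0.3, 0.5, 0.5]
grip_width: 85.2
```

servo_tool:
  increments:
    - [0.2, 0.07, 0, 0, 0, -0.05, -1]
    - [0.4, 0.15, 0, 0, 0, -0.1, -1]
    - [0.6, 0.22, 0, 0, 0, -0.15, -1]
    - [0.8, 0.3, 0, 0, 0, -0.2, -1]
    - [1.0, 0.37, 0, 0, 0, -0.234, -1]

```text
t: 1.5
tool_pos: [354.5, -422.8, 303.9]
tool_rot: [0.0, 0.707, 0.708, -0.0]
ft_force: [0.3, 0.0, -0.2]
grip_width: 85.7
```

servo_tool:
  increments:
    - [0.2, 0.2, 0.05, 0, 0, 0, -1]
    - [0.4, 0.4, 0.1, 0, 0, 0, -1]
    - [0.6, 0.6, 0.2, 0, 0, 0, -1]
    - [0.8, 0.8, 0.25, 0, 0, 0, -1]
    - [1.0, 1.0, 0.3, 0, 0, 0, -1]

```text
t: 2.12
tool_pos: [454.8, -322.5, 273.7]
tool_rot: [-0.0, 0.707, 0.707, -0.0]
ft_force: [-0.4, 0.3, 0.8]
grip_width: 85.6
```

servo_tool:
  increments:
    - [0.2, 0.2, 0.05, 0, 0, 0, -1]
    - [0.4, 0.4, 0.1, 0, 0, 0, -1]
    - [0.6, 0.6, 0.2, 0, 0, 0, -1]
    - [0.8, 0.8, 0.25, 0, 0, 0, -1]
    - [0.8, 0.8, 0.3, 0, 0, 0, -1]

```text
t: 2.75
tool_pos: [535.0, -242.1, 243.6]
tool_rot: [0.0, 0.706, 0.708, 0.0]
ft_force: [0.8, -0.1, 0.1]
grip_width: 85.4
```

```bash
cat > look.py <<'E'
import sys
from h import *
o,y=pose(); print(round(o["t"],2),np.round(o["tool_pos"],1),"yaw",round(np.degrees(y),2),"w",round(o["grip_width"],1),"f",np.round(o["ft_force"],1),"q",np.round(o["q"],2))
if len(sys.argv)>1:
    im=ctrl.get_image("wrist"); cv2.imwrite(f"pics/{sys.argv[1]}.png",im[:,:,::-1]); C=cam("wrist",o); z=float(sys.argv[2])
    for c in blobs(im,(0,0,110),(180,60,255),300):
        p=np.array([ray(C,*q,z)[:2] for q in c[:,0]],np.float32); r=cv2.minAreaRect(p)
        print(cv2.boundingRect(c),np.round([*r[0],*r[1],r[2]],1))
E
python3 look.py w1 18
```

```text
2.75 [ 535.  -242.1  243.6] yaw 90.1 w 85.4 f [ 0.8 -0.1  0.1] q [-0.54  0.5   1.72  0.    0.92 -0.54]
(344, 239, 40, 50) [ 667.4 -345.6   20.8   78.2   29.6]
(123, 221, 85, 68) [ 429.6 -340.8  120.5   54.2   35.6]
(463, 198, 49, 137) [ 816.2 -362.2   57.2  198.8   14.9]
(137, 122, 54, 47) [ 439.3 -207.9   65.6   27.    37.1]
(345, 121, 86, 43) [ 675.  -204.    27.2   94.3   75.1]
(242, 102, 58, 59) [ 5.522e+02 -1.938e+02  5.920e+01  5.890e+01  1.000e-01]
(473, 36, 39, 10) [ 7.607e+02 -1.086e+02  3.730e+01  7.700e+00  1.000e-01]
(379, 0, 64, 56) [680.5 -91.   52.1  48.1  20.6]
(142, 0, 50, 29) [ 4.546e+02 -8.710e+01  4.480e+01  2.270e+01  1.000e-01]
```

View pics/w1.png

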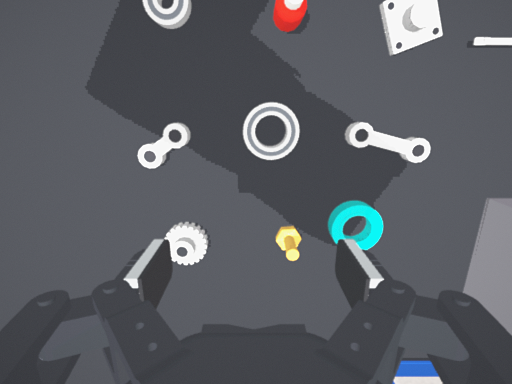

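servo_tool:
  increments:
    - [0.16, 0.06, 0.15, 0, 0, 0, -1]
    - [0.32, 0.12, 0.3, 0, 0, 0, -1]
    - [0.48, 0.175, 0.5, 0, 0, 0, -1]
    - [0.48, 0.175, 0.75, 0, 0, 0, -1]
    - [0.48, 0.175, 1.0, 0, 0, 0, -1]
  newtons: 50

```text
t: 3.42
tool_pos: [551.5, -194.4, 142.4]
tool_rot: [-0.0, 0.707, 0.707, -0.0]
ft_force: [0.3, 0.3, -0.4]
grip_width: 85.3
```

servo_tool:
  increments:
    - [0, 0, 0.25, 0, 0, 0, -1]
    - [0, 0, 0.45, 0, 0, 0, -1]
    - [0, 0, 0.6, 0, 0, 0, -1]
    - [0, 0, 0.7, 0, 0, 0, -1]
    - [0, 0, 0.7, 0, 0, 0, -1]

```text
t: 4.05
tool_pos: [551.4, -195.4, 73.4]
tool_rot: [-0.0, 0.707, 0.707, -0.0]
ft_force: [-0.7, -0.1, -0.3]
grip_width: 85.6
```

servo_tool:
  increments:
    - [0, 0, 0, 0, 0, 0, 0.2]
    - [0, 0, 0, 0, 0, 0, 0.5]
    - [0, 0, 0, 0, 0, 0, 0.8]
    - [0, 0, 0, 0, 0, 0, 1]
    - [0, 0, 0, 0, 0, 0, 1]

```text
t: 4.68
tool_pos: [551.9, -195.7, 75.2]
tool_rot: [0.001, 0.707, 0.707, 0.0]
ft_force: [-1.1, 1.0, 8.3]
grip_width: 56.7
```

servo_tool:
  increments:
    - [0, 0, -0.1, 0, 0, 0, 1]
    - [0, 0, -0.3, 0, 0, 0, 1]
    - [0, 0, -0.5, 0, 0, 0, 1]
    - [0, 0, -0.75, 0, 0, 0, 1]
    - [0, 0, -0.9, 0, 0, 0, 1]

```text
t: 5.3
tool_pos: [551.7, -195.6, 165.6]
tool_rot: [0.001, 0.707, 0.707, 0.0]
ft_force: [0.5, -0.5, -2.3]
grip_width: 55.9
```

```bash
python3 look.py w2 0 | head -1
```

```text
5.3 [ 551.7 -195.6  165.6] yaw 89.97 w 55.9 f [ 0.5 -0.5 -2.3] q [-0.45  0.61  1.79 -0.    0.74 -0.45]
```

View pics/w2.png

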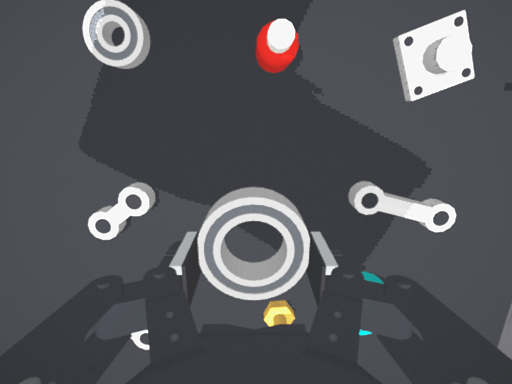

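servo_tool:
  increments:
    - [0.1, 0.06, -0.1, 0, 0, 0, 1]
    - [0.3, 0.12, -0.2, 0, 0, 0, 1]
    - [0.5, 0.16, -0.3, 0, 0, 0, 1]
    - [0.75, 0.2, -0.3, 0, 0, 0, 1]
    - [1.0, 0.2, -0.3, 0, 0, 0, 1]

```text
t: 5.98
tool_pos: [571.9, -93.4, 194.2]
tool_rot: [0.0, 0.707, 0.707, 0.0]
ft_force: [-0.2, 0.2, -1.8]
grip_width: 56.2
```

servo_tool:
  increments:
    - [0.25, 0.04, 0, 0, 0, 0, 1]
    - [0.5, 0.08, 0, 0, 0, 0, 1]
    - [0.75, 0.12, 0, 0, 0, 0, 1]
    - [1.0, 0.16, 0, 0, 0, 0, 1]
    - [1.0, 0.16, 0, 0, 0, 0, 1]

```text
t: 6.6
tool_pos: [587.6, 7.0, 194.0]
tool_rot: [-0.0, 0.706, 0.708, -0.0]
ft_force: [0.4, -1.2, -1.5]
grip_width: 56.3
```

servo_tool:
  increments:
    - [0.2, 0.04, 0, 0, 0, 0, 1]
    - [0.4, 0.08, 0, 0, 0, 0, 1]
    - [0.6, 0.12, 0, 0, 0, 0, 1]
    - [0.8, 0.16, 0, 0, 0, 0, 1]
    - [1.0, 0.16, 0, 0, 0, 0, 1]

```text
t: 7.22
tool_pos: [603.9, 105.9, 193.8]
tool_rot: [0.0, 0.707, 0.707, -0.0]
ft_force: [-0.3, -0.1, -2.3]
grip_width: 56.8
```

servo_tool:
  increments:
    - [0.2, 0.04, 0, 0, 0, 0, 1]
    - [0.4, 0.08, 0, 0, 0, 0, 1]
    - [0.6, 0.12, 0, 0, 0, 0, 1]
    - [0.7, 0.16, 0, 0, 0, 0, 1]
    - [0.7, 0.16, 0, 0, 0, 0, 1]

```text
t: 7.85
tool_pos: [619.9, 175.0, 193.7]
tool_rot: [0.0, 0.707, 0.707, -0.0]
ft_force: [0.1, 0.5, -2.4]
grip_width: 56.5
```

```bash
python3 look.py w3 11
python3 - <<'E'
from h import *
o,y=pose(); im=cv2.imread("pics/w3.png")[:,:,::-1].copy(); C=cam("wrist",o)
for c in blobs(im,(95,120,60),(125,255,255),40): 
    b=cv2.boundingRect(c); p=np.array([ray(C,*q,18)[:2] for q in c[:,0]],np.float32); print(b,cv2.minAreaRect(p))
E
```

```text
7.85 [619.9 175.  193.7] yaw 90.02 w 56.5 f [ 0.1  0.5 -2.4] q [ 0.17  0.64  1.62 -0.    0.89  0.17]
(81, 176, 72, 64) [489.5 154.3  63.5  62.6  88.3]
(49, 163, 289, 137) [568.1 124.4 142.  275.6  88.3]
(394, 130, 118, 84) [805.4 192.5 107.8  38.6  31.2]
(42, 86, 128, 55) [492.5 242.   43.7 105.3  88.3]
(181, 65, 145, 102) [618.2 238.5  83.  120.6  88.3]
(30, 60, 152, 103) [494.4 242.1  82.9 121.4  88.3]
(224, 232, 58, 25) ((619.0362548828125, 118.05957794189453), (55.18004608154297, 25.211519241333008), 4.817809104919434)
(209, 173, 78, 37) ((611.1526489257812, 176.28355407714844), (72.38101196289062, 29.140056610107422), 9.345585823059082)
(18, 50, 319, 204) ((556.2723388671875, 197.90032958984375), (179.08953857421875, 254.48924255371094), 88.28285217285156)
```

View pics/w3.png

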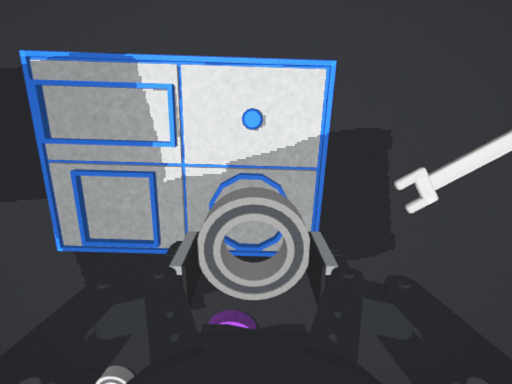

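servo_tool:
  increments:
    - [0.2, -0.01, 0, 0, 0, 0, 1]
    - [0.4, -0.02, 0.1, 0, 0, 0, 1]
    - [0.6, -0.02, 0.3, 0, 0, 0, 1]
    - [0.6, -0.02, 0.5, 0, 0, 0, 1]
    - [0.6, -0.02, 0.7, 0, 0, 0, 1]

```text
t: 8.52
tool_pos: [617.4, 234.5, 121.7]
tool_rot: [-0.0, 0.707, 0.707, -0.001]
ft_force: [0.1, 0.1, -2.2]
grip_width: 56.4
```

servo_tool:
  increments:
    - [0, 0, 0.1, 0, 0, 0, 1]
    - [0, 0, 0.2, 0, 0, 0, 1]
    - [0, 0, 0.28, 0, 0, 0, 1]
    - [0, 0, 0.34, 0, 0, 0, 1]
    - [0, 0, 0.34, 0, 0, 0, 1]

```text
t: 9.15
tool_pos: [617.7, 234.3, 89.6]
tool_rot: [-0.0, 0.707, 0.707, -0.0]
ft_force: [-0.5, -0.1, -1.7]
grip_width: 56.1
```

servo_tool:
  increments:
    - [0, 0, 0.02, 0, 0, 0, 1]
    - [0, 0, 0.03, 0, 0, 0, 1]
    - [0, 0, 0.03, 0, 0, 0, 1]
    - [0, 0, 0.03, 0, 0, 0, 0]
    - [0, 0, 0.03, 0, 0, 0, -0.8]

```text
t: 9.78
tool_pos: [617.9, 234.5, 87.1]
tool_rot: [0.0, 0.707, 0.707, 0.0]
ft_force: [-0.1, -0.6, -1.6]
grip_width: 72.5
```

servo_tool:
  increments:
    - [0, 0, 0, 0, 0, 0, -1]
    - [0, 0, 0, 0, 0, 0, -1]
    - [0, 0, -0.2, 0, 0, 0, -1]
    - [0, 0, -0.5, 0, 0, 0, -1]
    - [0, 0, -0.9, 0, 0, 0, -1]

```text
t: 10.4
tool_pos: [617.6, 234.4, 178.6]
tool_rot: [-0.0, 0.707, 0.707, -0.0]
ft_force: [0.6, 0.3, 0.3]
grip_width: 85.6
```

```bash
python3 look.py w4 29
```

```text
10.4 [617.6 234.4 178.6] yaw 89.97 w 85.6 f [0.6 0.3 0.3] q [ 0.26  0.67  1.58 -0.    0.89  0.26]
(218, 247, 70, 57) [615.7 161.9  58.6  60.8  59.1]
(345, 239, 39, 49) [715.8 176.3  14.6  57.5  29.5]
(189, 232, 129, 79) [615.8 164.7  78.  111.3  88.3]
(54, 228, 135, 80) [501.4 168.1  77.8 111.9  88.3]
(396, 197, 116, 78) [790.6 202.8  99.5  37.   30.8]
(48, 160, 125, 50) [502.  246.4  38.9  97.3  88.3]
(185, 139, 143, 94) [618.1 244.1  76.6 111.5  88.3]
(36, 134, 149, 95) [503.8 247.5  76.8 112.1  88.3]
```

View pics/w4.png

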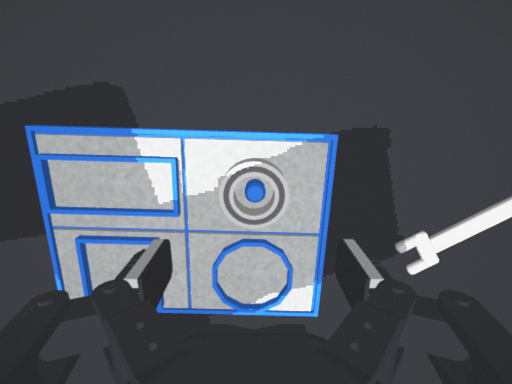

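servo_tool:
  increments:
    - [-0.2, -0.05, -0.05, 0, 0, 0, -1]
    - [-0.4, -0.1, -0.1, 0, 0, 0, -1]
    - [-0.6, -0.16, -0.15, 0, 0, 0, -1]
    - [-0.8, -0.22, -0.2, 0, 0, 0, -1]
    - [-1.0, -0.27, -0.2, 0, 0, 0, -1]

```text
t: 11.08
tool_pos: [590.4, 132.9, 197.1]
tool_rot: [0.0, 0.707, 0.707, 0.0]
ft_force: [0.2, -0.5, 0.4]
grip_width: 85.2
```

servo_tool:
  increments:
    - [-0.2, -0.05, 0, 0, 0, 0, -1]
    - [-0.4, -0.1, 0, 0, 0, 0, -1]
    - [-0.6, -0.16, 0, 0, 0, 0, -1]
    - [-0.8, -0.22, 0, 0, 0, 0, -1]
    - [-1.0, -0.27, 0, 0, 0, 0, -1]

```text
t: 11.7
tool_pos: [563.3, 33.1, 196.9]
tool_rot: [0.0, 0.707, 0.707, -0.0]
ft_force: [-0.2, 0.3, -0.1]
grip_width: 85.5
```

servo_tool:
  increments:
    - [-0.2, -0.05, 0, 0, 0, 0, -1]
    - [-0.4, -0.1, 0, 0, 0, 0, -1]
    - [-0.6, -0.16, 0, 0, 0, 0, -1]
    - [-0.8, -0.22, 0, 0, 0, 0, -1]
    - [-1.0, -0.27, 0, 0, 0, 0, -1]

```text
t: 12.32
tool_pos: [536.2, -66.8, 196.9]
tool_rot: [0.0, 0.707, 0.707, -0.0]
ft_force: [-0.3, 1.5, -0.6]
grip_width: 85.6
```

servo_tool:
  increments:
    - [-0.2, -0.05, 0, 0, 0, 0, -1]
    - [-0.4, -0.1, 0, 0, 0, 0, -1]
    - [-0.6, -0.16, 0, 0, 0, 0, -1]
    - [-0.8, -0.22, 0, 0, 0, 0, -1]
    - [-1.0, -0.27, 0, 0, 0, 0, -1]

```text
t: 12.95
tool_pos: [509.0, -166.8, 196.9]
tool_rot: [0.0, 0.707, 0.707, -0.0]
ft_force: [-0.3, -0.4, -0.3]
grip_width: 85.3
```

servo_tool:
  increments:
    - [-0.2, -0.05, 0, 0, 0, 0, -1]
    - [-0.4, -0.1, 0, 0, 0, 0, -1]
    - [-0.6, -0.16, 0, 0, 0, 0, -1]
    - [-0.8, -0.22, 0, 0, 0, 0, -1]
    - [-1.0, -0.27, 0, 0, 0, 0, -1]

```text
t: 13.58
tool_pos: [482.1, -266.8, 196.9]
tool_rot: [0.0, 0.707, 0.707, -0.0]
ft_force: [0.3, 0.8, 1.2]
grip_width: 85.6
```

servo_tool:
  increments:
    - [-0.2, -0.05, 0, 0, 0, 0, -1]
    - [-0.4, -0.1, 0, 0, 0, 0, -1]
    - [-0.6, -0.16, 0, 0, 0, 0, -1]
    - [-0.8, -0.22, 0, 0, 0, 0, -1]
    - [-1.0, -0.27, 0, 0, 0, 0, -1]

```text
t: 14.2
tool_pos: [455.1, -366.8, 196.9]
tool_rot: [0.0, 0.707, 0.707, -0.0]
ft_force: [0.6, -0.4, -0.5]
grip_width: 85.5
```

```bash
python3 look.py w5 14
```

```text
14.2 [ 455.1 -366.8  196.9] yaw 89.97 w 85.5 f [ 0.6 -0.4 -0.5] q [-0.79  0.56  1.77 -0.    0.81 -0.79]
(399, 315, 67, 45) [ 658.  -540.8   55.    78.5   84.7]
(39, 315, 78, 69) [ 249.7 -559.5   82.3   97.2    1.1]
(466, 101, 21, 34) [ 648.8 -303.3   23.3   19.6   51.6]
(0, 5, 351, 335) [ 391.2 -386.8  313.7  370.    79.7]
(326, 0, 186, 310) [ 610.4 -357.9  161.   328.5   14.8]
(197, 0, 61, 32) [ 433.8 -224.8   21.6   47.4   89.9]
```

View pics/w5.png

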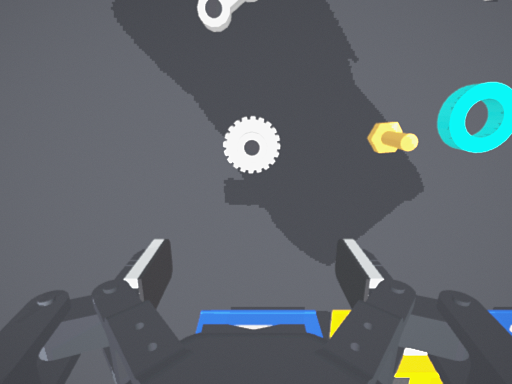

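Run:
```python
from h import *
o,_=pose();C=cam("wrist",o);print(ray(C,251.5,144.5,14),ray(C,252,149,28))
```

```text
[ 452.69965425 -328.51153624   14.        ] [ 453.21010778 -330.55608071   28.        ]
```

servo_tool:
  increments:
    - [0.19, -0.02, 0.1, 0, 0, 0, -1]
    - [0.37, -0.02, 0.3, 0, 0, 0, -1]
    - [0.37, -0.02, 0.5, 0, 0, 0, -1]
    - [0.37, -0.02, 0.7, 0, 0, 0, -1]
    - [0.37, -0.02, 0.8, 0, 0, 0, -1]

```text
t: 14.88
tool_pos: [453.4, -328.6, 116.0]
tool_rot: [-0.0, 0.707, 0.707, -0.0]
ft_force: [0.6, -0.9, -0.1]
grip_width: 85.6
```

servo_tool:
  increments:
    - [0, 0, 0.15, 0, 0, 0, -1]
    - [0, 0, 0.27, 0, 0, 0, -1]
    - [0, 0, 0.27, 0, 0, 0, -0.5]
    - [0, 0, 0.27, 0, 0, 0, 0]
    - [0, 0, 0.27, 0, 0, 0, 0.5]

```text
t: 15.5
tool_pos: [453.7, -328.6, 90.4]
tool_rot: [0.0, 0.707, 0.707, -0.0]
ft_force: [-0.1, 0.7, -0.2]
grip_width: 32.0
```

servo_tool:
  increments:
    - [0, 0, 0, 0, 0, 0, 0.8]
    - [0, 0, 0, 0, 0, 0, 1]
    - [0, 0, 0, 0, 0, 0, 1]
    - [0, 0, 0, 0, 0, 0, 1]
    - [0, 0, 0, 0, 0, 0, 1]

```text
t: 16.12
tool_pos: [453.6, -328.6, 90.7]
tool_rot: [0.0, 0.707, 0.707, -0.0]
ft_force: [-1.8, 0.5, 6.1]
grip_width: 23.4
```

servo_tool:
  increments:
    - [0, 0, -0.1, 0, 0, 0, 1]
    - [0, 0, -0.3, 0, 0, 0, 1]
    - [0, 0, -0.5, 0, 0, 0, 1]
    - [0, 0, -0.7, 0, 0, 0, 1]
    - [0, 0, -1.0, 0, 0, 0, 1]

```text
t: 16.75
tool_pos: [453.2, -328.2, 190.8]
tool_rot: [-0.0, 0.707, 0.707, -0.0]
ft_force: [-0.5, 0.1, -2.1]
grip_width: 23.3
```

servo_tool:
  increments:
    - [0.1, 0.05, 0, 0, 0, 0, 1]
    - [0.3, 0.12, 0, 0, 0, 0, 1]
    - [0.5, 0.2, 0, 0, 0, 0, 1]
    - [0.75, 0.27, 0, 0, 0, 0, 1]
    - [1.0, 0.33, 0, 0, 0, 0, 1]

```text
t: 17.38
tool_pos: [486.6, -226.2, 188.7]
tool_rot: [-0.001, 0.707, 0.707, -0.0]
ft_force: [0.1, -0.0, -2.8]
grip_width: 23.3
```

servo_tool:
  increments:
    - [0.2, 0.06, 0, 0, 0, 0, 1]
    - [0.4, 0.13, 0, 0, 0, 0, 1]
    - [0.6, 0.2, 0, 0, 0, 0, 1]
    - [0.8, 0.27, 0, 0, 0, 0, 1]
    - [1.0, 0.33, 0, 0, 0, 0, 1]

```text
t: 18.0
tool_pos: [519.4, -126.3, 188.7]
tool_rot: [-0.001, 0.707, 0.707, -0.0]
ft_force: [0.6, -0.0, -1.3]
grip_width: 23.5
```

servo_tool:
  increments:
    - [0.2, 0.06, 0, 0, 0, 0, 1]
    - [0.4, 0.13, 0, 0, 0, 0, 1]
    - [0.6, 0.2, 0, 0, 0, 0, 1]
    - [0.8, 0.27, 0, 0, 0, 0, 1]
    - [1.0, 0.33, 0, 0, 0, 0, 1]

```text
t: 18.62
tool_pos: [552.1, -26.4, 188.6]
tool_rot: [-0.001, 0.707, 0.707, -0.001]
ft_force: [0.5, -0.5, -1.4]
grip_width: 23.5
```

servo_tool:
  increments:
    - [0.2, 0.06, 0, 0, 0, 0, 1]
    - [0.4, 0.13, 0, 0, 0, 0, 1]
    - [0.6, 0.2, 0, 0, 0, 0, 1]
    - [0.8, 0.27, 0, 0, 0, 0, 1]
    - [1.0, 0.33, 0, 0, 0, 0, 1]

```text
t: 19.25
tool_pos: [586.1, 72.8, 189.8]
tool_rot: [0.0, 0.707, 0.707, -0.0]
ft_force: [0.6, -0.1, -3.0]
grip_width: 23.4
```

servo_tool:
  increments:
    - [0.2, 0.06, 0, 0, 0, 0, 1]
    - [0.4, 0.13, 0, 0, 0, 0, 1]
    - [0.6, 0.2, 0, 0, 0, 0, 1]
    - [0.8, 0.27, 0, 0, 0, 0, 1]
    - [0.8, 0.3, 0, 0, 0, 0, 1]

```text
t: 19.88
tool_pos: [616.1, 153.0, 189.7]
tool_rot: [0.0, 0.707, 0.708, 0.0]
ft_force: [0.6, 0.1, -1.6]
grip_width: 23.4
```

```bash
python3 look.py w6 11
```

```text
19.88 [616.1 153.  189.7] yaw 90.07 w 23.4 f [ 0.6  0.1 -1.6] q [ 0.14  0.63  1.64 -0.    0.87  0.14]
(78, 152, 76, 69) [489.5 154.6  64.1  62.7  88.3]
(187, 143, 136, 131) [614.9 129.  129.3 120.6  88.2]
(45, 139, 142, 91) [491.8 155.8  83.2 121.3  88.3]
(404, 114, 108, 80) [799.4 188.6  94.9  38.4  31.3]
(38, 56, 133, 60) [492.5 242.2  43.8 105.5  88.4]
(183, 34, 151, 110) [618.2 238.3  83.  120.6  88.3]
(25, 28, 158, 112) [494.1 242.   83.  121.8  88.3]
```

View pics/w6.png

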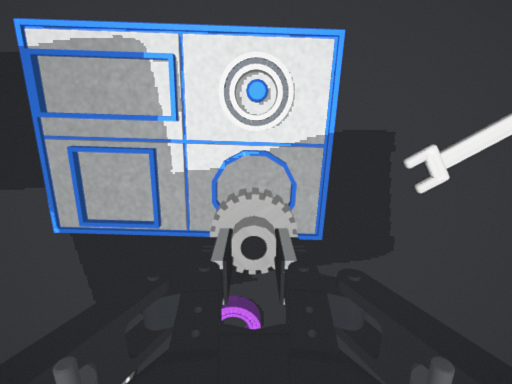

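servo_tool:
  increments:
    - [-0.02, 0, 0.1, 0, 0, 0, 1]
    - [-0.02, 0, 0.3, 0, 0, 0, 1]
    - [-0.02, 0, 0.5, 0, 0, 0, 1]
    - [-0.02, 0, 0.65, 0, 0, 0, 1]
    - [-0.02, 0, 0.75, 0, 0, 0, 1]

```text
t: 20.55
tool_pos: [615.6, 149.0, 113.9]
tool_rot: [-0.0, 0.707, 0.707, -0.0]
ft_force: [-0.1, -0.8, -2.7]
grip_width: 23.1
```

servo_tool:
  increments:
    - [0, 0, 0.05, 0, 0, 0, 1]
    - [0, 0, 0.1, 0, 0, 0, 1]
    - [0, 0, 0.12, 0, 0, 0, 1]
    - [0, 0, 0.12, 0, 0, 0, 1]
    - [0, 0, 0.12, 0, 0, 0, 1]

```text
t: 21.18
tool_pos: [615.9, 149.4, 103.2]
tool_rot: [0.0, 0.707, 0.707, 0.0]
ft_force: [-0.2, 1.4, -1.6]
grip_width: 23.1
```

servo_tool:
  increments:
    - [0, 0, 0.01, 0, 0, 0, 0.5]
    - [0, 0, 0.01, 0, 0, 0, 0]
    - [0, 0, 0, 0, 0, 0, 0]
    - [0, 0, -0.2, 0, 0, 0, 0]
    - [0, 0, -0.5, 0, 0, 0, -0.5]

```text
t: 21.8
tool_pos: [615.7, 149.4, 154.1]
tool_rot: [-0.0, 0.707, 0.707, -0.0]
ft_force: [0.0, -0.6, 0.1]
grip_width: 59.3
```

servo_tool:
  increments:
    - [-0.1, 0.04, -0.15, 0, 0, 0, -1]
    - [-0.3, 0.1, -0.3, 0, 0, 0, -1]
    - [-0.5, 0.15, -0.4, 0, 0, 0, -1]
    - [-0.75, 0.2, -0.4, 0, 0, 0, -1]
    - [-0.95, 0.24, -0.4, 0, 0, 0, -1]

```text
t: 22.42
tool_pos: [639.9, 52.2, 192.7]
tool_rot: [-0.0, 0.708, 0.707, -0.0]
ft_force: [0.3, -0.8, 0.5]
grip_width: 85.4
```

servo_tool:
  increments:
    - [-0.2, 0.05, 0, 0, 0, 0, -1]
    - [-0.4, 0.1, 0, 0, 0, 0, -1]
    - [-0.6, 0.15, 0, 0, 0, 0, -1]
    - [-0.8, 0.2, 0, 0, 0, 0, -1]
    - [-0.95, 0.24, 0, 0, 0, 0, -1]

```text
t: 23.05
tool_pos: [664.0, -42.0, 192.9]
tool_rot: [0.0, 0.707, 0.707, -0.0]
ft_force: [-0.1, 0.6, -0.7]
grip_width: 85.5
```

servo_tool:
  increments:
    - [-0.2, 0.05, 0, 0, 0, 0, -1]
    - [-0.4, 0.1, 0, 0, 0, 0, -1]
    - [-0.6, 0.15, 0, 0, 0, 0, -1]
    - [-0.8, 0.2, 0, 0, 0, 0, -1]
    - [-0.9, 0.24, 0, 0, 0, 0, -1]

```text
t: 23.68
tool_pos: [687.9, -132.1, 192.8]
tool_rot: [0.0, 0.708, 0.707, -0.0]
ft_force: [-0.3, 0.5, 0.4]
grip_width: 85.8
```

```bash
python3 look.py w7 10
```

```text
23.68 [ 687.9 -132.1  192.8] yaw 89.92 w 85.8 f [-0.3  0.5  0.4] q [-0.28  0.71  1.46 -0.    0.97 -0.28]
(393, 348, 49, 36) [ 880.4 -346.6   52.    57.2   90. ]
(343, 239, 41, 50) [ 800.5 -210.1   17.4   67.8   29.8]
(123, 239, 41, 50) [ 573.6 -209.8   67.4   17.3   60. ]
(0, 235, 41, 49) [ 442.5 -204.6   68.8   27.6   37.4]
(200, 234, 90, 45) [ 679.2 -204.3   34.8   92.9   75.4]
(484, 213, 28, 123) [ 940.8 -233.6   28.   149.8   14.7]
(319, 159, 114, 9) [ 799.  -108.6    7.4  103.3   89.9]
(74, 131, 32, 23) [540.8 -89.2  28.   19.5   8.9]
(218, 104, 69, 70) [686.9 -87.3  48.5  48.8  20.5]
(0, 102, 20, 46) [472.5 -76.1  40.3  16.4  75.3]
```

View pics/w7.png

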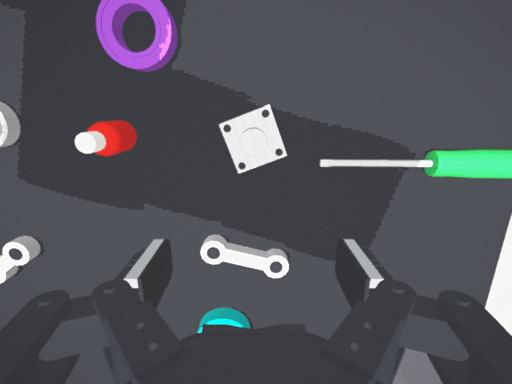

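servo_tool:
  increments:
    - [0.15, -0.01, 0.1, 0, 0, -0.08, -1]
    - [0.3, -0.01, 0.3, 0, 0, -0.16, -1]
    - [0.45, -0.01, 0.5, 0, 0, -0.228, -1]
    - [0.45, -0.01, 0.7, 0, 0, -0.228, -1]
    - [0.45, -0.01, 0.8, 0, 0, -0.228, -1]

```text
t: 24.35
tool_pos: [686.4, -85.7, 111.6]
tool_rot: [-0.001, 0.571, 0.821, -0.0]
ft_force: [-1.3, -0.6, 0.5]
grip_width: 85.5
```

servo_tool:
  increments:
    - [0, 0, 0.15, 0, 0, 0, -1]
    - [0, 0, 0.26, 0, 0, 0, -1]
    - [0, 0, 0.26, 0, 0, 0, -0.5]
    - [0, 0, 0.26, 0, 0, 0, 0]
    - [0, 0, 0.26, 0, 0, 0, 0.5]

```text
t: 24.98
tool_pos: [686.8, -85.7, 87.5]
tool_rot: [0.0, 0.57, 0.822, 0.0]
ft_force: [0.5, -0.3, 0.0]
grip_width: 32.1
```

servo_tool:
  increments:
    - [0, 0, 0, 0, 0, 0, 0.8]
    - [0, 0, 0, 0, 0, 0, 1]
    - [0, 0, 0, 0, 0, 0, 1]
    - [0, 0, 0, 0, 0, 0, 1]
    - [0, 0, 0, 0, 0, 0, 1]

```text
t: 25.6
tool_pos: [686.9, -85.6, 87.7]
tool_rot: [0.001, 0.57, 0.822, 0.0]
ft_force: [-1.4, -0.2, 5.4]
grip_width: 21.9
```

servo_tool:
  increments:
    - [0, 0, -0.1, 0, 0, 0, 1]
    - [0, 0, -0.3, 0, 0, 0, 1]
    - [0, 0, -0.5, 0, 0, 0, 1]
    - [0, 0, -0.7, 0, 0, 0, 1]
    - [0, 0, -1.0, 0, 0, 0, 1]

```text
t: 26.22
tool_pos: [686.4, -85.6, 188.2]
tool_rot: [-0.0, 0.57, 0.822, -0.0]
ft_force: [-0.1, -0.4, -1.3]
grip_width: 21.4
```

```bash
python3 look.py
```

```text
26.23 [686.4 -85.6 188.2] yaw 110.49 w 21.4 f [-0.1 -0.4 -1.3] q [-0.22  0.7   1.49 -0.    0.95 -0.58]
```

servo_tool:
  increments:
    - [0.1, 0, 0, 0, 0, 0.08, 1]
    - [0.2, 0, 0, 0, 0, 0.16, 1]
    - [0.3, 0, 0, 0, 0, 0.247, 1]
    - [0.4, 0, 0, 0, 0, 0.247, 1]
    - [0.4, 0, 0, 0, 0, 0.247, 1]

```text
t: 26.85
tool_pos: [672.5, -47.5, 187.5]
tool_rot: [0.0, 0.716, 0.698, 0.0]
ft_force: [-0.1, 0.1, -1.5]
grip_width: 21.6
```

servo_tool:
  increments:
    - [0.1, -0.1, 0, 0, 0, 0, 1]
    - [0.3, -0.3, 0, 0, 0, 0, 1]
    - [0.5, -0.5, 0, 0, 0, 0, 1]
    - [0.75, -0.75, 0, 0, 0, 0, 1]
    - [1.0, -0.95, 0, 0, 0, 0, 1]

```text
t: 27.48
tool_pos: [579.3, 55.6, 187.0]
tool_rot: [-0.0, 0.717, 0.697, -0.0]
ft_force: [0.4, -0.2, -1.9]
grip_width: 22.1
```

servo_tool:
  increments:
    - [0.25, -0.2, 0, 0, 0, 0, 1]
    - [0.5, -0.4, 0, 0, 0, 0, 1]
    - [0.75, -0.6, 0, 0, 0, 0, 1]
    - [0.97, -0.8, 0, 0, 0, 0, 1]
    - [0.97, -0.9, 0, 0, 0, 0, 1]

```text
t: 28.1
tool_pos: [492.3, 155.4, 187.0]
tool_rot: [-0.0, 0.717, 0.697, -0.0]
ft_force: [1.4, -0.4, -1.7]
grip_width: 21.6
```

```bash
python3 look.py w8 11
```

```text
28.1 [492.3 155.4 187. ] yaw 88.43 w 21.6 f [ 1.4 -0.4 -1.7] q [ 0.18  0.5   1.94 -0.    0.7   0.21]
(354, 156, 73, 69) [616.7 150.8  64.9  64.5  88.4]
(319, 144, 145, 88) [614.5 152.5  82.7 121.3  88.4]
(184, 144, 138, 133) [490.1 131.2 132.1 120.5  88.4]
(182, 123, 141, 18) [492.3 207.9  14.4 120.5  88.4]
(186, 60, 134, 58) [493.3 242.2  43.7 107.8  87.9]
(326, 34, 162, 107) [617.1 238.4  82.2 121.5  88.4]
(176, 34, 154, 21) [494.4 276.1  14.3 120.5  88.7]
```

View pics/w8.png

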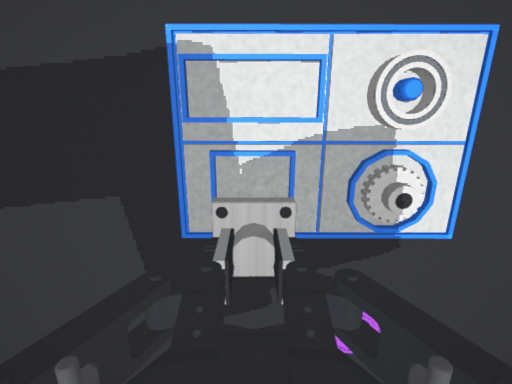

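servo_tool:
  increments:
    - [0, 0, 0.1, 0, 0, 0, 1]
    - [0, 0, 0.3, 0, 0, 0, 1]
    - [0, 0, 0.5, 0, 0, 0, 1]
    - [0, 0, 0.65, 0, 0, 0, 1]
    - [0, 0, 0.75, 0, 0, 0, 1]

```text
t: 28.78
tool_pos: [493.9, 153.9, 110.8]
tool_rot: [-0.0, 0.718, 0.696, -0.0]
ft_force: [-0.1, -0.3, -1.9]
grip_width: 22.2
```

servo_tool:
  increments:
    - [0, 0, 0.05, 0, 0, 0, 1]
    - [0, 0, 0.1, 0, 0, 0, 1]
    - [0, 0, 0.12, 0, 0, 0, 1]
    - [0, 0, 0.12, 0, 0, 0, 1]
    - [0, 0, 0.12, 0, 0, 0, 1]

```text
t: 29.4
tool_pos: [493.8, 154.4, 100.1]
tool_rot: [0.0, 0.718, 0.696, 0.0]
ft_force: [0.4, 0.1, -1.5]
grip_width: 22.2
```

servo_tool:
  increments:
    - [0, 0, 0.01, 0, 0, 0, 0.5]
    - [0, 0, 0.01, 0, 0, 0, 0]
    - [0, 0, 0, 0, 0, 0, 0]
    - [0, 0, -0.2, 0, 0, 0, 0]
    - [0, 0, -0.5, 0, 0, 0, -0.5]

```text
t: 30.02
tool_pos: [493.5, 154.3, 150.0]
tool_rot: [-0.0, 0.718, 0.696, -0.001]
ft_force: [0.7, -0.1, -0.6]
grip_width: 59.8
```

servo_tool:
  increments:
    - [-0.1, 0.1, -0.2, 0, 0, 0.1, -1]
    - [-0.3, 0.2, -0.35, 0, 0, 0.2, -1]
    - [-0.5, 0.3, -0.5, 0, 0, 0.3, -1]
    - [-0.75, 0.4, -0.5, 0, 0, 0.4, -1]
    - [-1.0, 0.5, -0.5, 0, 0, 0.5, -1]

```text
t: 30.65
tool_pos: [540.9, 52.2, 200.3]
tool_rot: [0.0, 0.93, 0.366, 0.0]
ft_force: [0.9, 0.1, -1.2]
grip_width: 85.3
```

servo_tool:
  increments:
    - [-0.04, 0.2, 0, 0, 0, 0.1, -1]
    - [-0.08, 0.4, 0, 0, 0, 0.2, -1]
    - [-0.12, 0.6, 0, 0, 0, 0.3, -1]
    - [-0.16, 0.8, 0, 0, 0, 0.4, -1]
    - [-0.2, 1.0, 0, 0, 0, 0.5, -1]

```text
t: 31.28
tool_pos: [594.9, -34.2, 200.0]
tool_rot: [0.0, 1.0, -0.018, 0.0]
ft_force: [-0.7, 0.6, 0.4]
grip_width: 85.2
```

servo_tool:
  increments:
    - [0.1, 0.2, 0, 0, 0, 0.05, -1]
    - [0.2, 0.4, 0, 0, 0, 0.1, -1]
    - [0.3, 0.6, 0, 0, 0, 0.142, -1]
    - [0.4, 0.75, 0, 0, 0, 0.142, -1]
    - [0.45, 0.84, 0, 0, 0, 0.142, -1]

```text
t: 31.9
tool_pos: [637.4, -119.6, 199.9]
tool_rot: [0.0, 0.992, -0.126, 0.0]
ft_force: [-0.1, -0.0, 0.3]
grip_width: 85.3
```

servo_tool:
  increments:
    - [0.03, 0.2, 0, 0, 0, 0, -1]
    - [0.06, 0.4, 0, 0, 0, 0, -1]
    - [0.1, 0.6, 0, 0, 0, 0, -1]
    - [0.15, 0.72, 0, 0, 0, 0, -1]
    - [0.15, 0.72, 0, 0, 0, 0, -1]

```text
t: 32.52
tool_pos: [633.5, -193.5, 199.8]
tool_rot: [0.0, 0.992, -0.127, 0.0]
ft_force: [-0.6, -0.4, -0.1]
grip_width: 85.7
```

```bash
python3 look.py w9 12
```

```text
32.52 [ 633.5 -193.5  199.8] yaw -14.59 w 85.7 f [-0.6 -0.4 -0.1] q [-0.4   0.65  1.56 -0.    0.93  1.43]
(349, 120, 27, 30) [ 656.5 -302.1   23.6   25.1   82.5]
(237, 85, 31, 102) [ 678.4 -205.    26.5   90.4   75.4]
(234, 14, 255, 322) [ 596.9 -303.5  225.8  325.4   82. ]
(23, 0, 148, 289) [690.4 -71.1 143.5 245.5  50.8]
```

View pics/w9.png

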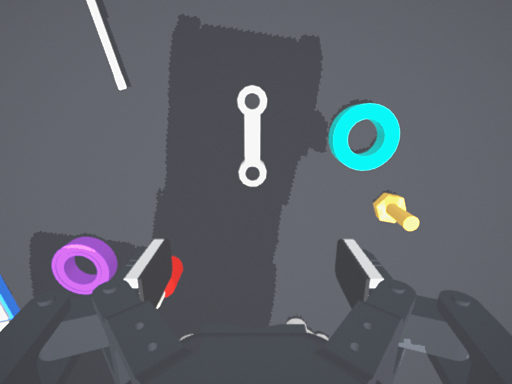

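servo_tool:
  increments:
    - [0.15, 0, 0.1, 0, 0, 0, -0.1]
    - [0.3, 0, 0.3, 0, 0, 0, -0.1]
    - [0.46, 0, 0.5, 0, 0, 0, -0.1]
    - [0.46, 0, 0.75, 0, 0, 0, -0.1]
    - [0.46, 0, 0.95, 0, 0, 0, -0.1]

```text
t: 33.2
tool_pos: [678.5, -203.3, 102.9]
tool_rot: [-0.0, 0.992, -0.126, -0.001]
ft_force: [0.6, -0.0, 0.9]
grip_width: 46.9
```

servo_tool:
  increments:
    - [0, 0, 0.1, 0, 0, 0, -0.1]
    - [0, 0, 0.21, 0, 0, 0, -0.1]
    - [0, 0, 0.21, 0, 0, 0, 0.3]
    - [0, 0, 0.21, 0, 0, 0, 0.6]
    - [0, 0, 0.21, 0, 0, 0, 0.8]

```text
t: 33.83
tool_pos: [678.3, -204.1, 84.9]
tool_rot: [0.0, 0.992, -0.126, 0.001]
ft_force: [-1.1, 0.2, 3.0]
grip_width: 11.8
```

servo_tool:
  increments:
    - [0, 0, 0, 0, 0, 0, 1]
    - [0, 0, 0, 0, 0, 0, 1]
    - [0, 0, 0, 0, 0, 0, 1]
    - [0, 0, 0, 0, 0, 0, 1]
    - [0, 0, 0, 0, 0, 0, 1]

```text
t: 34.45
tool_pos: [678.3, -204.1, 84.8]
tool_rot: [0.0, 0.992, -0.126, 0.001]
ft_force: [-0.4, 0.8, 6.0]
grip_width: 11.5
```

servo_tool:
  increments:
    - [0, 0, -0.1, 0, 0, 0, 1]
    - [0, 0, -0.3, 0, 0, 0, 1]
    - [0, 0, -0.5, 0, 0, 0, 1]
    - [0, 0, -0.7, 0, 0, 0, 1]
    - [0, 0, -1.0, 0, 0, 0, 1]

```text
t: 35.08
tool_pos: [677.8, -203.8, 185.2]
tool_rot: [-0.0, 0.992, -0.126, -0.0]
ft_force: [0.1, 0.6, -1.0]
grip_width: 11.5
```

```bash
python3 look.py
```

```text
35.08 [ 677.8 -203.8  185.2] yaw -14.52 w 11.5 f [ 0.1  0.6 -1. ] q [-0.39  0.73  1.44 -0.    0.97  1.44]
```

servo_tool:
  increments:
    - [-0.05, -0.1, 0, 0, 0, -0.05, 1]
    - [-0.1, -0.3, 0, 0, 0, -0.1, 1]
    - [-0.2, -0.5, 0, 0, 0, -0.142, 1]
    - [-0.25, -0.7, 0, 0, 0, -0.142, 1]
    - [-0.3, -0.9, 0, 0, 0, -0.142, 1]

```text
t: 35.7
tool_pos: [671.7, -108.3, 184.5]
tool_rot: [0.0, 1.0, -0.016, 0.0]
ft_force: [-0.3, 0.0, -2.0]
grip_width: 11.7
```

servo_tool:
  increments:
    - [-0.1, -0.2, 0, 0, 0, 0, 1]
    - [-0.2, -0.4, 0, 0, 0, 0, 1]
    - [-0.3, -0.6, 0, 0, 0, 0, 1]
    - [-0.4, -0.8, 0, 0, 0, 0, 1]
    - [-0.5, -1.0, 0, 0, 0, 0, 1]

```text
t: 36.33
tool_pos: [623.9, -6.5, 184.0]
tool_rot: [0.0, 1.0, -0.015, 0.0]
ft_force: [-0.3, -0.2, -1.9]
grip_width: 11.9
```

servo_tool:
  increments:
    - [-0.1, -0.2, 0, 0, 0, 0, 1]
    - [-0.2, -0.4, 0, 0, 0, 0, 1]
    - [-0.3, -0.6, 0, 0, 0, 0, 1]
    - [-0.4, -0.8, 0, 0, 0, 0, 1]
    - [-0.5, -1.0, 0, 0, 0, 0, 1]

```text
t: 36.95
tool_pos: [577.0, 95.0, 183.9]
tool_rot: [0.0, 1.0, -0.015, 0.0]
ft_force: [-0.3, -0.2, -1.8]
grip_width: 11.6
```

servo_tool:
  increments:
    - [-0.1, -0.2, 0, 0, 0, 0, 1]
    - [-0.2, -0.4, 0, 0, 0, 0, 1]
    - [-0.3, -0.6, 0, 0, 0, 0, 1]
    - [-0.4, -0.8, 0, 0, 0, 0, 1]
    - [-0.5, -1.0, 0, 0, 0, 0, 1]

```text
t: 37.58
tool_pos: [530.0, 196.5, 183.9]
tool_rot: [0.0, 1.0, -0.015, 0.0]
ft_force: [0.7, -0.7, -1.5]
grip_width: 11.5
```

servo_tool:
  increments:
    - [-0.1, -0.2, 0, 0, 0, 0, 1]
    - [-0.2, -0.3, 0, 0, 0, 0, 1]
    - [-0.3, -0.4, 0, 0, 0, 0, 1]
    - [-0.38, -0.46, 0, 0, 0, 0, 1]
    - [-0.38, -0.46, 0, 0, 0, 0, 1]

```text
t: 38.2
tool_pos: [493.7, 242.5, 183.9]
tool_rot: [0.0, 1.0, -0.015, -0.0]
ft_force: [0.1, -0.3, -1.7]
grip_width: 11.4
```

```bash
python3 look.py w10 11
```

```text
38.2 [493.7 242.5 183.9] yaw -1.71 w 11.4 f [ 0.1 -0.3 -1.7] q [ 0.34  0.54  1.86 -0.    0.74  1.94]
(313, 158, 77, 68) [489.7 154.4  63.8  63.4  88.3]
(225, 132, 58, 161) [467.3 244.6 159.2  55.6   1.6]
(300, 123, 105, 129) [491.  155.9  83.4 120.4  88.3]
(204, 123, 98, 129) [493.6 242.   82.9 120.4  88.3]
(323, 0, 87, 84) [611.8 150.9  65.7  58.2  88.3]
(306, 0, 109, 119) [598.1 152.7  83.5  85.7  88.3]
(198, 0, 110, 119) [600.7 238.8  82.9  85.7  88.3]
```

View pics/w10.png

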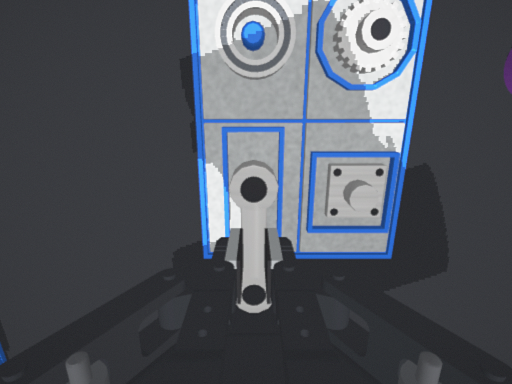

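servo_tool:
  increments:
    - [0, 0, 0.1, 0, 0, 0, 1]
    - [0, 0, 0.3, 0, 0, 0, 1]
    - [0, 0, 0.5, 0, 0, 0, 1]
    - [0, 0, 0.65, 0, 0, 0, 1]
    - [0, 0, 0.75, 0, 0, 0, 1]

```text
t: 38.88
tool_pos: [494.2, 242.0, 107.8]
tool_rot: [0.0, 1.0, -0.015, -0.0]
ft_force: [-0.7, -0.7, -1.6]
grip_width: 12.0
```

servo_tool:
  increments:
    - [0, 0, 0.05, 0, 0, 0, 1]
    - [0, 0, 0.1, 0, 0, 0, 1]
    - [0, 0, 0.12, 0, 0, 0, 1]
    - [0, 0, 0.12, 0, 0, 0, 1]
    - [0, 0, 0.12, 0, 0, 0, 1]

```text
t: 39.5
tool_pos: [494.2, 242.3, 97.1]
tool_rot: [-0.0, 1.0, -0.015, 0.0]
ft_force: [0.7, -0.3, -1.9]
grip_width: 11.6
```

Release, rise, and back off so the camera sees the whole tray.

servo_tool:
  increments:
    - [0, 0, 0.01, 0, 0, 0, 1]
    - [0, 0, 0.01, 0, 0, 0, 0.6]
    - [0, 0, 0.01, 0, 0, 0, 0.4]
    - [0, 0, 0, 0, 0, 0, 0.2]
    - [0, 0, -0.2, 0, 0, 0, 0.2]

```text
t: 40.12
tool_pos: [493.7, 242.1, 116.3]
tool_rot: [0.0, 1.0, -0.015, -0.001]
ft_force: [-0.0, 0.1, -0.4]
grip_width: 33.9
```

servo_tool:
  increments:
    - [0, 0, -0.2, 0, 0, 0, -0.2]
    - [0, 0, -0.4, 0, 0, 0, -0.5]
    - [0, 0, -0.6, 0, 0, 0, -1]
    - [0, 0.2, -0.8, 0, 0, 0, -1]
    - [0, 0.4, -1.0, 0, 0, 0, -1]

```text
t: 40.75
tool_pos: [492.8, 201.9, 217.6]
tool_rot: [0.0, 1.0, -0.015, 0.0]
ft_force: [-0.3, -0.5, 0.2]
grip_width: 85.8
```

servo_tool:
  increments:
    - [0, 0.2, -0.2, 0, 0, 0, -1]
    - [0, 0.4, -0.4, 0, 0, 0, -1]
    - [0, 0.6, -0.5, 0, 0, 0, -1]
    - [0, 0.8, -0.5, 0, 0, 0, -1]
    - [0, 1.0, -0.5, 0, 0, 0, -1]

```text
t: 41.38
tool_pos: [489.7, 101.7, 267.2]
tool_rot: [0.0, 1.0, -0.015, 0.0]
ft_force: [-0.6, -0.7, -0.4]
grip_width: 85.1
```

servo_tool:
  increments:
    - [0, 0.2, 0, 0, 0, 0, -1]
    - [0, 0.4, 0, 0, 0, 0, -1]
    - [0, 0.6, 0, 0, 0, 0, -1]
    - [0, 0.8, 0, 0, 0, 0, -1]
    - [0, 1.0, 0, 0, 0, 0, -1]

```text
t: 42.0
tool_pos: [486.7, 1.7, 267.0]
tool_rot: [0.0, 1.0, -0.015, 0.0]
ft_force: [0.2, -0.3, -0.4]
grip_width: 85.9
```

```bash
python3 look.py w11 11 | head -1
python3 - <<'E'
from h import *
a=[ctrl.get_image(n)[:,:,::-1] for n in("top","scene")]
b=[cv2.resize(a[0][130:290,100:320],None,fx=2,fy=2),cv2.resize(a[1][130:320,250:450],None,fx=1.7,fy=1.7)]
h=max(x.shape[0] for x in b); b=[cv2.copyMakeBorder(x,0,h-x.shape[0],0,0,0) for x in b]
cv2.imwrite("pics/end.png",np.hstack(b)); cv2.imwrite("pics/endtop.png",a[0])
E
```

```text
42.0 [486.7   1.7 267. ] yaw -1.74 w 85.9 f [ 0.2 -0.3 -0.4] q [-0.13  0.34  1.93 -0.    0.86  1.47]
```

View pics/end.png

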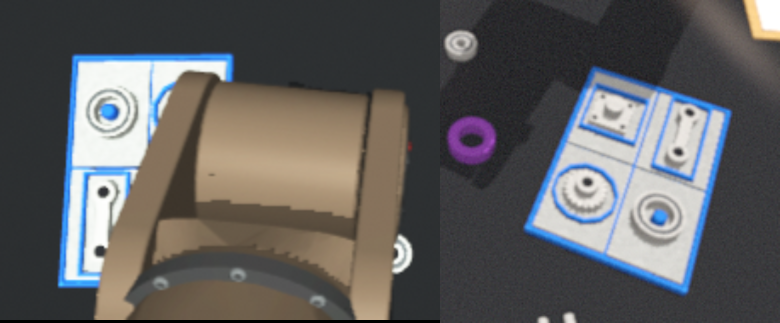

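View pics/endtop.png

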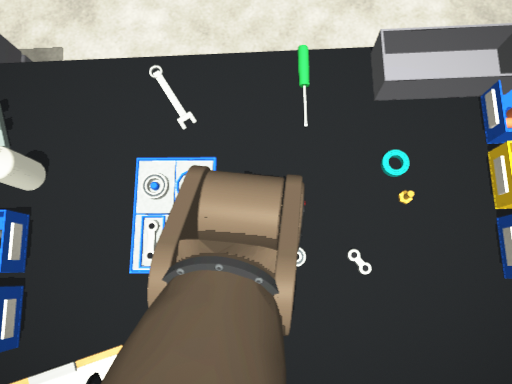

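All four parts sit flat in their nests. The small ring and short link lie where they were, and the arm is clear of everything.

```bash
python3 -c "
from station import ctrl
print(ctrl.job_done())"
```

```text
the job is handed in; nothing more can be done
None
```

The kit tray is filled and the job is handed in at about 42 s. The order was the large bearing over the post, the gear in the round nest, the flange in the square nest, then the long link in the trough.

- **Placement:** the last scene-camera picture shows all four parts in their own nests, looking flat and seated. The top camera shows the bearing and link in place, but the arm hid the flange and most of the gear from it. I judged seating by eye only.
- **Parts left out:** the small ring and short link look to be where they lay at the start, though the arm partly hid the small ring in the top view.
- **Forces:** the wrist forces reported after each move stayed under about 9 N, and the gripper was open and clear of everything at hand-in.
- **Disagreements:** the reported grip width read about 1.5 to 2.5 mm below the true part sizes. Closing on each part also gave a small upward push of 5 to 8 N. I found no effect on the placing from either.

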